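# Clamp a socket and hold its sprung cover open at 60 degrees

### The arm

A 6-joint arm with a two-finger parallel gripper is mounted at the origin on the work surface. World frame = base frame: x ahead of the robot, y to its left, z up, the work surface at z = 0. Lengths are in mm, angles in rad, forces in N, time in s.
With the tool pointing down it reaches from about 375 to 925 mm from the base axis. Payload 5.7 kg.
Tool frame: the origin (TCP) lies midway between the tips of the shut fingers; the grasp point (between the pads) lies 19 mm behind it (env.grip_point_offset is the distance from the TCP to the grasp point, in mm); x points along the fingers, y is the direction in which the jaws open and shut, and the axes are right-handed (so a half turn about x gives the same grasp; the last joint's range is limited). The gripper opens to 85 mm and grips with 20 to 120 N. Pads are 22 mm wide; open, the fingers measure 114 mm over their backs; the gripper's body (76 mm by 85 mm) begins 54 mm behind the grasp point. The pads swing forward as they close: fully open they stand 13 mm farther back than shut.
Start: joints at [1.16, 0.359, 1.51, -0, 1.272, -0.115], TCP at [174.896, 573.912, 231.267] pointing down, gripper open.
Joint ranges: [-2.97, 2.97], [-1.01, 2.36], [0.21, 2.38], [-0.96, 4.11], [0.2, 2.71], [-2.98, 2.98]. Speed limits (rad/s): [2.39, 2.39, 3.14, 3.14, 3.14, 3.14].

### API

Orientations are given as a unit quaternion [x, y, z, w].
In Python, from workcell import monitor, viewer, workorder, spotter, env gives the robot as it stands. The module is installed in compiled form; this text tells all that it offers.
- The arm moves only by the shell command python3 -m inch 'ROWS'. ROWS is JSON, a list that holds one entry, the list of rows, each a list of 7 numbers: the closure, from 0 (fully open) to 1 (shut), then the shift along the tool's x, y, z in m, then the turn, a rotation vector about the tool's x, y, z in degrees. A call has 1 to 8 rows; each row is the pose to reach, as a shift and turn from the pose commanded when the call began, along the tool's axes at that moment; what a row does not reach only later rows make up. A row lasts 1/10 s, in which the tool goes at most 50 mm and 8.59 degrees, less where a joint would pass 70% of its speed; a pose out of reach is approached as far as the arm can. A call with a gripper value outside its range is refused whole. The fingers move at their own pace and stop on an object; the grip force is fixed at half the most. Time passes only in rows, so rows that repeat a pose let the fingers close. It gives the time, the measured TCP pose, the force and the opening at its end, in the units of the state.
- monitor.observe(): the state, without advancing time (a new reading comes with each control period).
- viewer.get_image(name): name is "scene" or "side" or "wrist"; returns a dict with "img" (480x640x3 uint8, blue, green, red), "fx", "fy", "cx", "cy" (pixels), "R" (3x3) and "t" (3): a world point X has camera coordinates R X + t. Camera axes: x right, y down, z forward; pixel columns grow to the right and rows downward; lengths in mm; the calibration is good to about 2 mm. A picture is of the moment at which its call begins. There is no depth.
- workorder.close_job(): hands the job in, once; it reports no verdict.
Trained networks look in the newest picture that a camera, given by its name, has taken for a name from the list of things; names that differ only in an ending like _2 or _b are one class to them, and where a whole thing is asked for, a point or a joint stands for the part that bears it (a point fixed in the world has none). Each returns a list of dicts, best first, with "confidence" (0 to 1); they miss things now and then, are a little off and sometimes report something else, mostly with a low value. They report only what shows in the picture. A call takes as long as a camera call. They do not tell look-alikes from the thing itself.
- spotter.recognise(target, camera): "bbox" ([centre column, centre row, width, height] in pixels, round what is visible of it).
The state is a dict: "clock": time; "joint_positions": joint angles; "qvel": joint speeds; "joint_torque": joint torques, N m; "position": TCP position; "ee_rot": TCP orientation; "ft_force": force on the tool from outside, world axes, zero at the start; "moment": the same for the moment, N m; "opening": finger opening in mm.
Only numpy, scipy, OpenCV 4.12 (cv2) and the standard library are available. Lean on these libraries where they do the work, as an engineer would, in place of code of your own. Each camera call takes 0.05 s, during which the arm holds its last target. There are 200 camera calls.

### The job

Wind the vise's crank clockwise until the sliding jaw grips the grey socket housing firmly. Then raise the socket's blue spring-loaded cover by its lip to 60 degrees from shut and finish holding it steady at that angle, so that the profile camera can measure it: your program ends while still holding, because the cover snaps shut when let go. The housing must stay clamped and seated on the vise bed, and the gauges and the caliper lying around are to be left alone.

Things in the scene. Friction and masses are not known exactly. Their poses are not given: they have to be found in the camera images.
- vise: Fixed fixture: black granite plate 400 (x) x 250 (y) x 50 mm with a blue-grey machine vise and a camera on it. Origin: centre of the plate's underside, on the work surface. x runs along the vise screw from the crank (-x) to the camera (+x), z up. In mm: vise bed z = 75, jaw tops z = 112, jaws 76 wide (y), fixed jaw's face x = 0, screw bridge x -190 to -165, crank hub and arm x -222 to -190.
- jaw: The vise's sliding jaw, 40 x 76 x 36 mm, on the crank's side of the housing. Origin: bottom centre of its clamping face; it slides along the vise's +x to close. The total free play between both jaws and the 60 mm wide housing is 5.5 to 9 mm at the start.
- crank (a joint): Turn of the crank, rad; grows as it is wound clockwise seen from the crank's end (looking along the vise's +x): from the top the handle goes towards the vise's -y. 0: handle straight above the screw axis. Starts at 0 to 2. A turn closes the jaw by 10 mm; it needs 4 to 6 N at the handle, stays where it is left and stops hard once the housing is clamped: 10 to 20 N there makes it firm.
- crank_axis (a point): Fixed point on the screw axis, in the plane of the middle of the crank handle: 258 mm from the fixture's origin along its -x, 95 mm above the work surface. The handle's middle circles this point at a radius of 40 mm, square to the vise's x axis.
- grip (a point): Middle of the crank's black revolving handle, a cylinder 18 mm in diameter and 62 mm long, parallel to the vise's x axis, pointing away from the vise beyond the granite plate's end. It turns freely on its pin, so a gripper can hold it from above without turning while it is carried round. Lowest point of its circle: 55 mm above the work surface.
- housing: Workpiece: loose grey die-cast socket housing 60 (x) x 76 (y) x 50 mm plus a 5 mm rim on top, about 0.45 kg, on the vise bed between the jaws, its axes along the vise's within 2 degrees. Origin: centre of its underside. A black cable gland sticks out of its -y face; the cover's lip overhangs its +y face, which looks roughly towards the robot.
- cover_hinge (a point): Middle of the cover's hinge axis: 38.5 mm behind the housing's centre (its -y) and 58.5 mm above its underside. The axis runs along the housing's x.
- cover (a joint): Opening angle of the blue cover, rad: 0 shut, lying level on the housing; grows as its lip is lifted and swings up and back over the hinge. 60 degrees is 1.047; end stop at 1.9. A spring always pulls it shut, with 0.15 N m when shut and 0.21 N m at 60 degrees (about 2 N at the lip).
- lip (a point): Grip point on the cover's lip, a flat tongue 24 mm wide (along the hinge axis) and 8 mm thick that overhangs the housing's +y face by 33 mm, free beside and beneath. The point is mid-width, mid-thickness, 97 mm from the hinge axis, 20 mm from that face. Its side edges can be pinched from above, fingers closing along the hinge axis; it then turns between the pads as it is raised.
- ring_gauge: Bystander: steel ring gauge, 48 mm outside diameter, 20 mm high, standing on the granite plate. Origin: centre of its underside.
- gauge_block: Bystander: steel gauge block 35 x 9 x 30 mm, standing on the granite plate behind the vise. Origin: centre of its underside.
- caliper: Bystander: digital caliper 230 mm long, 12 mm high, lying on the mat. Origin: middle of its beam, underside.
- plug_gauge: Bystander: small plug gauge 112 mm long, 12 mm thick, lying on the mat. Origin: middle of its handle, underside.
- lens (a point): Middle of the lens front of the black profile camera, which looks along the vise's -x at the socket from 89 mm beyond the fixed jaw's face, 152 mm above the work surface. Camera and post reach 106 mm behind this point, 36 mm to each side and 30 mm above it.
Things that resemble listed ones, but are neither listed nor needed, are in the scene too. Of the things like the housing, leave any that is orange, turquoise or yellow; of the rest the larger one is meant.

How it is judged (in metres and radians):
On the way, in this order (a step that is already met when the one before it is completed fails the run):
1. the sliding jaw clamps the housing against the fixed jaw (over 20 N), the cover still shut (contact force between jaw and housing above 20 N and value of joint cover below 0.1 rad), for 0.2 s.
2. the cover is raised to 60 degrees with the housing clamped (contact force between jaw and housing above 20 N and value of joint cover between 0.96 and 1.134 rad), for 0.2 s.
At the end, for the whole second after the job is handed in: The fingers hold the cover (over 0.5 N of contact) still at 60 degrees, within 5 degrees, while the jaw presses the housing with over 20 N and the housing sits within 4 mm of the vise bed's height and within 4 degrees of upright (all of step 2 and velocity of joint cover between -0.1 and 0.1 rad/s and contact force between the fingers and housing above 0.5 N and z of housing in the frame of vise between 0.071 and 0.079 m and angle between housing's own z axis and vertical below 0.07 rad); the arm keeps its last pose, push and grip.
It fails at once if the housing is lifted or tipped in the vise (angle between housing's own z axis and vertical above 0.2 rad or z of housing in the frame of vise above 0.09 m).
It fails at once if a gauge or the caliper is moved by more than 20 mm (distance of any of ring_gauge, gauge_block, caliper, plug_gauge from where it was at the start of the episode above 0.02 m).
It also fails if it takes over 58 s, if anything falls off the work surface, if the arm or the gripper's body presses on something with over 40 N, if the wrist force passes 120 N, or if a joint passes its speed limit or range.

## Working session

There is one attempt and no reset: what is moved stays moved. The work goes in short steps, Python scripts to look and compute and a shell command to move; the robot and the scene stay as the last step left them, time stands still between calls to the robot, and variables do not carry over. Pictures are saved under pics/ and viewed, about 8 in all and at most 12, crops included, and the job is handed in when it is done.

```bash
mkdir -p pics; python3 - <<'E'
from workcell import monitor, viewer, spotter, env
import cv2
s=monitor.observe();print({k:s[k] for k in('clock','position','ee_rot','opening','ft_force')},env.grip_point_offset)
for c in("scene","side","wrist"):
    d=viewer.get_image(c);cv2.imwrite(f'pics/{c}0.png',d['img'])
    print(c,d['fx'],d['cx'],d['cy'],d['R'],d['t'])
    for n in("vise","jaw","crank","grip","housing","lip","lens","ring_gauge","gauge_block","caliper","plug_gauge"):
        print(n,[([round(x) for x in r['bbox']],round(r['confidence'],2)) for r in spotter.recognise(n,c)[:3]])
E
```

```text
{'clock': 0.0, 'position': array([174.63527415, 573.29868893, 230.42766023]), 'ee_rot': array([ 0.10356266,  0.69956014, -0.10485741,  0.69921049]), 'opening': 84.93215968125767, 'ft_force': array([-0.39874997, -0.18580715,  0.21911015])} 18.700000000000003
scene 447.99817506857806 318.4631065442831 234.77776149450176 [[-0.34179586  0.93976552 -0.00404448]
 [ 0.57709878  0.20649223 -0.79013794]
 [-0.74170924 -0.27239993 -0.61291572]] [ 246.03770118 -206.11943167 1374.73041801]
vise [([389, 296, 254, 143], 0.88), ([305, 246, 93, 23], 0.15)]
jaw [([361, 254, 25, 36], 0.95)]
crank [([306, 245, 92, 24], 0.55)]
grip [([276, 246, 28, 12], 0.62), ([388, 298, 252, 143], 0.4)]
housing [([405, 397, 60, 49], 0.96), ([487, 227, 36, 29], 0.9), ([386, 249, 39, 59], 0.84)]
lip [([317, 346, 40, 61], 0.86), ([405, 390, 48, 32], 0.75), ([421, 229, 36, 13], 0.62)]
lens [([388, 297, 260, 144], 0.91), ([388, 238, 34, 38], 0.57)]
ring_gauge [([448, 256, 29, 21], 0.86), ([387, 295, 259, 141], 0.72), ([275, 247, 28, 16], 0.4)]
gauge_block [([396, 306, 25, 17], 0.79)]
caliper [([235, 217, 39, 50], 0.61)]
plu
[... 825 characters left out ...]
ge_block []
caliper [([317, 429, 114, 96], 0.91), ([292, 197, 63, 47], 0.43)]
plug_gauge [([431, 368, 64, 16], 0.59), ([299, 203, 164, 193], 0.25)]
wrist 340.6208112428763 320.5117104845437 234.65580357266762 [[ 2.90595994e-01  9.56845693e-01  5.37166414e-04]
 [ 9.06516165e-01 -2.75490401e-01  3.19896047e-01]
 [ 3.06239138e-01 -9.24735596e-02 -9.47452495e-01]] [-600.25449032  -41.66579264  380.23064678]
vise [([134, 459, 54, 43], 0.82)]
jaw []
crank []
grip []
housing [([29, 410, 55, 61], 0.8), ([104, 348, 89, 60], 0.76)]
lip [([89, 365, 56, 33], 0.91), ([17, 421, 35, 35], 0.77)]
lens []
ring_gauge [([110, 475, 17, 11], 0.55)]
gauge_block []
caliper []
plug_gauge [([135, 459, 56, 41], 0.47)]
```

View pics/scene0.png

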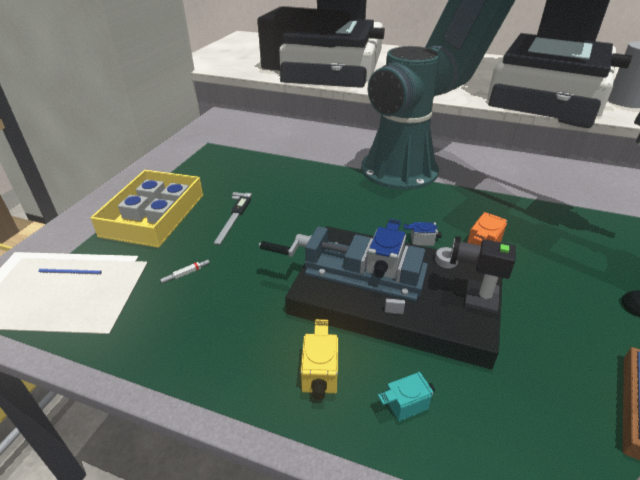

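View pics/side0.png

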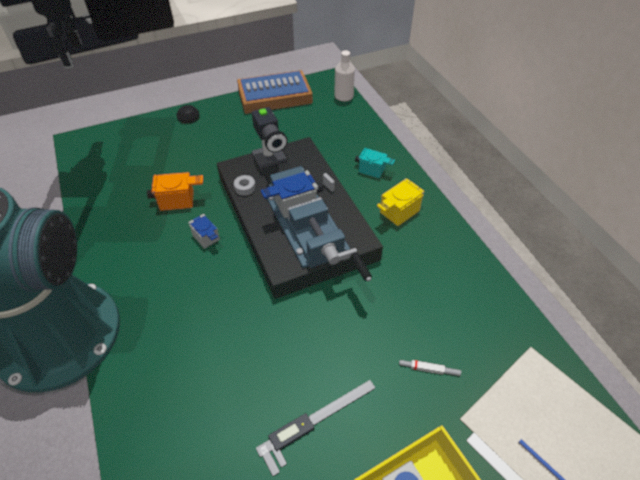

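Scene picture: the vise is at (388,296) with a grey housing and blue cover in it at (386,249), the crank handle at (276,246). Side picture: the same housing is at (292,190) and the crank handle at (362,265). The candidates:
- grey/blue housing in the vise, scene (386,249)
- smaller grey/blue one on the mat, scene (425,233), side (203,230)
- orange, yellow and turquoise ones, which are excluded by colour

The larger grey one, in the vise, fits. I'll confirm it in an enlarged crop, which also gives pixels for the vise pose.

```bash
python3 - <<'E'
import cv2
a=cv2.imread('pics/scene0.png')[205:365,250:520];b=cv2.imread('pics/side0.png')[100:300,190:400]
cv2.imwrite('pics/sc_crop.png',cv2.resize(a,(810,480)[:2] if 0 else (799,474),interpolation=cv2.INTER_CUBIC))
cv2.imwrite('pics/si_crop.png',cv2.resize(b,(630,600),interpolation=cv2.INTER_CUBIC))
E
```

```text
(no output)
```

View pics/sc_crop.png

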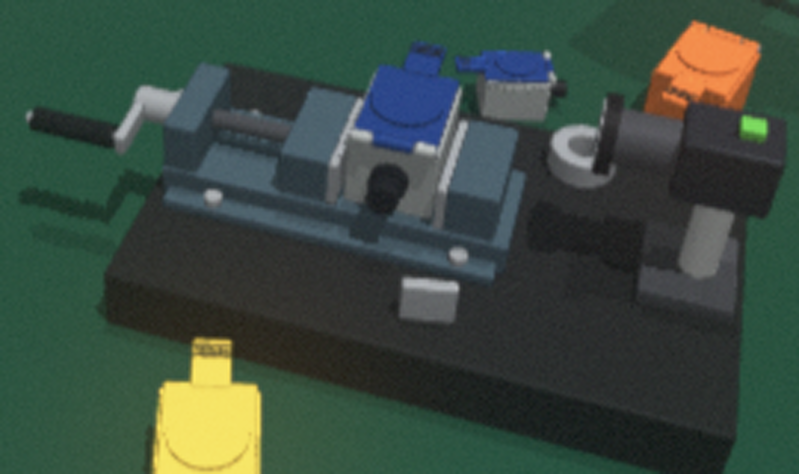

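View pics/si_crop.png

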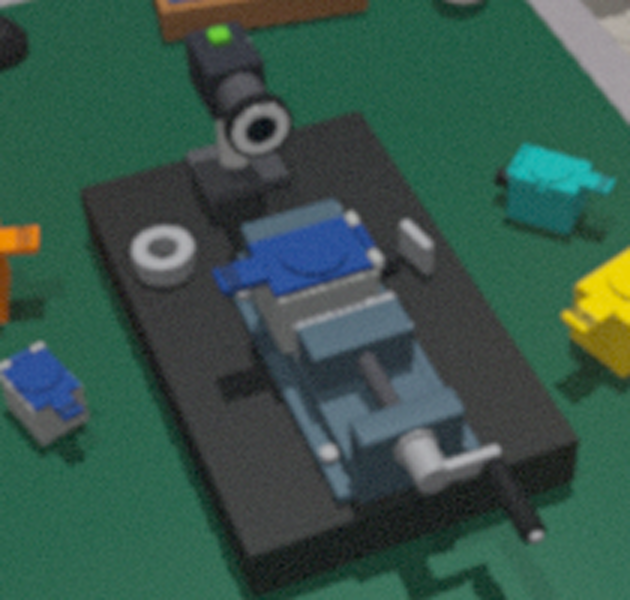

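```bash
cat > h.py <<'E'
import numpy as np, cv2
from scipy.optimize import least_squares
from scipy.spatial.transform import Rotation as Ro
C={'scene':(447.998,318.463,234.778,np.array([[-0.34179586,0.93976552,-0.00404448],[0.57709878,0.20649223,-0.79013794],[-0.74170924,-0.27239993,-0.61291572]]),np.array([246.03770118,-206.11943167,1374.73041801])),
'side':(503.407,325.076,232.074,np.array([[0.91514178,-0.40310246,0.00489191],[-0.30351327,-0.69693484,-0.64973958],[0.26532096,0.59311908,-0.76014114]]),np.array([-521.70795808,199.96105674,981.2812366]))}
def proj(c,X):
    f,cx,cy,R,t=C[c] if isinstance(c,str) else c
    p=R@np.asarray(X,float)+t
    return np.array([cx+f*p[0]/p[2],cy+f*p[1]/p[2]])
sc=lambda u,v:np.array([250+u/2.959,205+v/2.9625])
si=lambda u,v:np.array([190+u/3,100+v/3])
def tri(obs):  # [(cam,px)]
    return least_squares(lambda X:np.concatenate([proj(c,X)-p for c,p in obs]),[0,500,100]).x
def v2w(p,X):
    c,s=np.cos(p[2]),np.sin(p[2]);return np.array([p[0]+c*X[0]-s*X[1],p[1]+s*X[0]+c*X[1],X[2]])
E
python3 - <<'E'
from h import *
P=[('scene',sc(108,270),(-200,-125,50)),('scene',sc(736,434),(200,-125,50)),('scene',sc(604,134),(89,0,152)),
('side',si(83,190),(200,125,50)),('side',si(358,113),(200,-125,50)),('side',si(577,442),(-200,-125,50)),('side',si(247,557),(-200,125,50)),('side',si(262,128),(89,0,152))]
best=min((least_squares(lambda p:np.concatenate([proj(c,v2w(p,X))-q for c,q,X in P]),[400,0,a]) for a in np.arange(-3,3.1,1)),key=lambda r:r.cost)
p=best.x;print('vise',p,best.fun.round(1))
for n,a,b in(('tip',sc(28,117),si(536,535)),('inner',sc(116,138),si(497,466)),('liptip',sc(428,46),si(219,281))):
    X=tri([('scene',a),('side',b)]);d=X[:2]-p[:2];c,s=np.cos(p[2]),np.sin(p[2])
    print(n,X.round(1),'in vise',[round(c*d[0]+s*d[1],1),round(-s*d[0]+c*d[1],1)], proj('scene',X)-a)
E
```

```text
vise [538.59635318 109.11436359   1.57232144] [-1.9 -0.6  0.5  0.6 -1.8 -1.7 -1.6 -1.8  0.6 -2.   0.7 -1.5 -0.7 -0.5
 -0.6 -0.1]
tip [ 582.1 -179.7   92.2] in vise [np.float64(-288.8), np.float64(-43.1)] [ 0.50397988 -0.20374764]
inner [ 583.  -115.5   90. ] in vise [np.float64(-224.7), np.float64(-44.1)] [-1.0371139   0.47104086]
liptip [461.8  75.3 133.8] in vise [np.float64(-33.7), np.float64(76.9)] [ 0.15025547 -0.10688359]
```

The crop confirms it: the larger grey housing with the blue cover sits in the vise, its lip at scene crop (427,55) and side crop (230,275). The handle is at scene crop (70,127). Next I'll work out a viewing pose above the crank.

```bash
cat >> h.py <<'E'
def rel(pos,R,s=None):
    """shift (mm) and turn (deg) in tool axes from measured pose to pos,R"""
    from workcell import monitor
    s=s or monitor.observe();R0=Ro.from_quat(s['ee_rot'])
    return (R0.inv().apply(np.asarray(pos)-s['position'])).round(1),(R0.inv()*R).as_rotvec(degrees=True).round(1)
def down(yaw): # tool x down, tool y at yaw (rad) in world
    y=np.array([np.cos(yaw),np.sin(yaw),0]);x=np.array([0,0,-1.]);return Ro.from_matrix(np.column_stack([x,y,np.cross(x,y)]))
E
python3 - <<'E'
from h import *
from workcell import monitor
s=monitor.observe();print(Ro.from_quat(s['ee_rot']).as_matrix().round(3),s['joint_positions'])
for yaw in(0,np.pi,np.pi/2,-np.pi/2): print(yaw,rel((580,-165,230),down(yaw)))
E
```

```text
[[-0.     0.291  0.957]
 [-0.     0.957 -0.291]
 [-1.    -0.    -0.   ]] [ 1.15989443e+00  3.58802455e-01  1.51044613e+00  4.35328488e-06
  1.27249177e+00 -1.15110394e-01]
0 (array([   1.3, -588.7,  602.9]), array([73.1,  0. ,  0. ]))
3.141592653589793 (array([   1.3, -588.7,  602.9]), array([-106.9,   -0. ,    0. ]))
1.5707963267948966 (array([   1.3, -588.7,  602.9]), array([-16.9,  -0. ,   0. ]))
-1.5707963267948966 (array([   1.3, -588.7,  602.9]), array([163.1,   0. ,   0. ]))
```

```bash
python3 -m inch '[[[0,-0.03,-0.28,0.28,68,0,0],[0,-0.03,-0.28,0.28,68,0,0],[0,-0.03,-0.28,0.28,68,0,0],[0,-0.03,-0.28,0.28,68,0,0],[0,-0.03,-0.28,0.28,68,0,0],[0,-0.03,-0.28,0.28,68,0,0],[0,-0.03,-0.28,0.28,68,0,0],[0,-0.03,-0.28,0.28,68,0,0]]]'; python3 -c "
from h import *
print(rel((570,-175,250),down(0)))"
```

```text
clock: 2.6
position: [361.8, 222.6, 261.8]
ee_rot: [0.479, 0.52, -0.479, 0.52]
ft_force: [0.2, 0.2, 0.9]
opening: 85.4
(array([ 11.9, 174.8, 413.3]), array([ 4.7, -0. , -0.1]))
```

```bash
python3 -m inch '[[[0,0.01,0.175,0.413,5,0,0],[0,0.01,0.175,0.413,5,0,0],[0,0.01,0.175,0.413,5,0,0],[0,0.01,0.175,0.413,5,0,0],[0,0.01,0.175,0.413,5,0,0],[0,0.01,0.175,0.413,5,0,0],[0,0.01,0.175,0.413,5,0,0],[0,0.01,0.175,0.413,5,0,0]]]'; python3 -c "
from h import *
print(rel((570,-175,250),down(0)))"
```

```text
clock: 3.4
position: [549.6, -130.7, 252.5]
ee_rot: [0.5, 0.5, -0.5, 0.5]
ft_force: [1.2, 0.6, -0.5]
opening: 85.3
(array([ 2.5, 20.3, 44.3]), array([ 0.,  0., -0.]))
```

```bash
python3 -m inch '[[[0,0,0.02,0.044,0,0,0],[0,0,0.02,0.044,0,0,0],[0,0,0.02,0.044,0,0,0]]]'; cat > w.py <<'E'
from h import *
from workcell import viewer,spotter,monitor
def wrist(name,targets=()):
    d=viewer.get_image('wrist');cv2.imwrite(f'pics/{name}.png',d['img']);np.savez(f'pics/{name}.npz',f=d['fx'],cx=d['cx'],cy=d['cy'],R=d['R'],t=d['t'])
    print(name,'cam at',(-d['R'].T@d['t']).round(),monitor.observe()['position'].round(1))
    for n in targets: print(n,[([round(x,1) for x in r['bbox']],round(r['confidence'],2)) for r in spotter.recognise(n,'wrist')[:3]])
def cam(name):
    z=np.load(f'pics/{name}.npz');return (float(z['f']),float(z['cx']),float(z['cy']),z['R'],z['t'])
E
python3 -c "
from w import *
wrist('w1',('grip','crank'))"
```

```text
clock: 3.7
position: [569.0, -173.5, 251.9]
ee_rot: [-0.5, -0.5, 0.5, -0.499]
ft_force: [-0.2, 0.4, -0.3]
opening: 85.7
w1 cam at [569. -91. 395.] [ 568.4 -172.3  252. ]
grip [([330.0, 186.3, 21.7, 72.5], 0.67)]
crank [([307.6, 111.1, 73.9, 222.2], 0.77), ([282.9, 112.5, 288.9, 225.0], 0.44)]
```

View pics/w1.png

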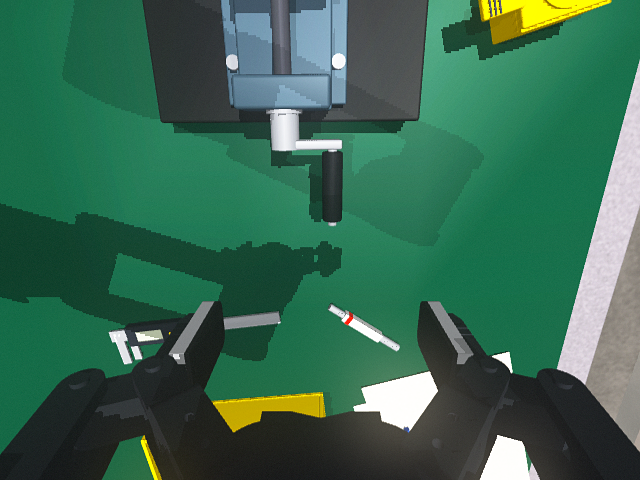

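The wrist picture shows the crank hub at about (285,130), the black handle at columns 323–342 and rows 150–222, and the plate end at row 121. The caliper and plug gauge lie well away on the mat.

```bash
python3 - <<'E'
from w import *
c=cam('w1')
for n,px,a,b in(('tip',(332.5,222),sc(28,117),si(536,535)),('inner',(332.5,151),sc(116,138),si(497,466))):
    X=tri([('scene',a),('side',b),(c,np.array(px))]);print(n,X.round(1),(proj(c,X)-px).round(1),(proj('scene',X)-a).round(1),(proj('side',X)-b).round(1))
def ray(px,z):
    f,cx,cy,R,t=c;o=-R.T@t;d=R.T@np.array([(px[0]-cx)/f,(px[1]-cy)/f,1]);return (o+d*(z-o[2])/d[2]).round(1)
for z in(86,91,96): print(z,ray((332.5,186),z))
print('hub',ray((285,130),95),ray((284,113),95),ray((285,150),95))
print('plate top corners L,R',ray((161,121),50),ray((419,120),50),'bridge',ray((232,77),112),ray((330,76),112))
E
```

```text
tip [ 580.2 -180.4   92.2] [ 0.6 -0.1] [ 0.6 -0.8] [-0.3  0.9]
inner [ 579.8 -116.6   89.5] [ 0.9 -0.1] [-0.9 -0.4] [-2.2  0.5]
86 [ 579.5 -148.1   86. ]
91 [ 579.4 -147.2   91. ]
96 [ 579.2 -146.3   96. ]
hub [538.7 -99.   95. ] [538.4 -85.5  95. ] [ 538.2 -115.4   95. ]
plate top corners L,R [415.4 -91.9  50. ] [662.9 -91.1  50. ] bridge [501.6 -60.2 112. ] [575.8 -59.5 112. ]
```

```bash
python3 -m inch '[[[0,0.05,0.0105,-0.0150,0,0,0],[0,0.09,0.0105,-0.0150,0,0,0],[0,0.12,0.0105,-0.0150,0,0,0],[0,0.15,0.0105,-0.0150,0,0,0],[0,0.17,0.0105,-0.0150,0,0,0],[0,0.18,0.0105,-0.0150,0,0,0],[0,0.18,0.0105,-0.0150,0,0,0]]]'; python3 -c "
from workcell import monitor
s=monitor.observe();print(s['position'],s['ft_force'])"
```

```text
clock: 4.55
position: [578.4, -156.2, 71.6]
ee_rot: [0.499, 0.501, -0.5, 0.5]
ft_force: [0.2, -0.1, 0.3]
opening: 85.2
[ 578.37468568 -156.19600958   71.573775  ] [ 0.19085186 -0.07750147  0.28470556]
```

```bash
python3 -m inch '[[[1,0,0.001,0,0,0,0],[1,0,0.001,0,0,0,0],[1,0,0.001,0,0,0,0],[1,0,0.001,0,0,0,0],[1,0,0.001,0,0,0,0],[1,0,0.001,0,0,0,0],[1,0,0.001,0,0,0,0],[1,0,0.001,0,0,0,0]]]'
```

```text
clock: 5.35
position: [579.3, -157.8, 72.4]
ee_rot: [0.499, 0.501, -0.5, 0.5]
ft_force: [-5.6, -2.2, 3.8]
opening: 16.4
```

```bash
python3 - <<'E'
import numpy as np
def t(a,b,n):
    for k in range(1,n+1):
        p=np.radians(a+(b-a)*k/n);q=np.radians(a);print(round(a+(b-a)*k/n),round(-.04*(np.cos(p)-np.cos(q)),4),round(.04*(np.sin(p)-np.sin(q)),4))
t(96,176,8);print();t(176,256,8);print();t(256,296,8)
E
```

```text
106 0.0068 -0.0013
116 0.0134 -0.0038
126 0.0193 -0.0074
136 0.0246 -0.012
146 0.029 -0.0174
156 0.0324 -0.0235
166 0.0346 -0.0301
176 0.0357 -0.037

186 -0.0001 -0.007
196 -0.0015 -0.0138
206 -0.004 -0.0203
216 -0.0075 -0.0263
226 -0.0121 -0.0316
236 -0.0175 -0.036
246 -0.0236 -0.0393
256 -0.0302 -0.0416

261 -0.0034 -0.0007
266 -0.0069 -0.0011
271 -0.0104 -0.0012
276 -0.0139 -0.001
281 -0.0173 -0.0005
286 -0.0207 0.0004
291 -0.024 0.0015
296 -0.0272 0.0029
```

```bash
python3 -m inch '[[[1,0.0068,-0.0013,0,0,0,0],[1,0.0134,-0.0038,0,0,0,0],[1,0.0193,-0.0074,0,0,0,0],[1,0.0246,-0.012,0,0,0,0]]]'; python3 -m inch '[[[1,0.0044,-0.0054,0,0,0,0],[1,0.0078,-0.0115,0,0,0,0],[1,0.01,-0.0181,0,0,0,0],[1,0.0111,-0.025,0,0,0,0]]]'
```

```text
clock: 5.75
position: [569.5, -157.9, 48.4]
ee_rot: [0.5, 0.499, -0.499, 0.501]
ft_force: [-1.3, -0.0, 6.4]
opening: 16.5
clock: 6.15
position: [546.5, -158.2, 36.4]
ee_rot: [0.501, 0.498, -0.499, 0.502]
ft_force: [8.7, -0.7, -14.3]
opening: 16.2
```

```bash
python3 -m inch '[[[1,0.001,-0.004,0,0,0,0],[1,0.001,-0.007,0,0,0,0],[1,-0.0005,-0.0138,0,0,0,0],[1,-0.003,-0.0203,0,0,0,0],[1,-0.0065,-0.0263,0,0,0,0]]]';  python3 -m inch '[[[1,-0.0046,-0.0053,0,0,0,0],[1,-0.01,-0.0097,0,0,0,0],[1,-0.0161,-0.013,0,0,0,0],[1,-0.0227,-0.0153,0,0,0,0]]]'
```

```text
clock: 6.65
position: [516.4, -158.3, 42.3]
ee_rot: [0.499, 0.5, -0.5, 0.5]
ft_force: [2.0, -4.6, -8.1]
opening: 16.3
clock: 7.05
position: [500.4, -158.3, 65.4]
ee_rot: [0.499, 0.501, -0.5, 0.5]
ft_force: [-0.7, -5.4, -6.4]
opening: 16.0
```

```bash
python3 -m inch '[[[1,-0.0034,-0.0007,0,0,0,0],[1,-0.0069,-0.0011,0,0,0,0],[1,-0.0104,-0.0012,0,0,0,0],[1,-0.0139,-0.001,0,0,0,0]]]';  python3 -m inch '[[[1,-0.0034,0.0005,0,0,0,0],[1,-0.0068,0.0014,0,0,0,0],[1,-0.0101,0.0025,0,0,0,0],[1,-0.0133,0.0039,0,0,0,0]]]'
```

```text
clock: 7.45
position: [499.4, -158.3, 79.3]
ee_rot: [0.499, 0.501, -0.501, 0.5]
ft_force: [-2.1, -5.7, -5.6]
opening: 16.1
clock: 7.85
position: [503.1, -158.3, 92.5]
ee_rot: [0.499, 0.501, -0.501, 0.5]
ft_force: [-1.2, -5.8, -5.6]
opening: 15.9
```

```bash
python3 - <<'E'
import numpy as np
def t(a,b,n):
    for k in range(1,n+1):
        p=np.radians(a+(b-a)*k/n);q=np.radians(a);print(round(a+(b-a)*k/n),round(-.04*(np.cos(p)-np.cos(q)),4),round(.04*(np.sin(p)-np.sin(q)),4))
for a in(296,316,336,356,376,396,416):t(a,a+20,4)
E
```

```text
301 -0.0031 0.0017
306 -0.006 0.0036
311 -0.0087 0.0058
316 -0.0112 0.0082
321 -0.0023 0.0026
326 -0.0044 0.0054
331 -0.0062 0.0084
336 -0.0078 0.0115
341 -0.0013 0.0032
346 -0.0023 0.0066
351 -0.003 0.01
356 -0.0034 0.0135
361 -0.0001 0.0035
366 0.0001 0.007
371 0.0006 0.0104
376 0.0015 0.0138
381 0.0011 0.0033
386 0.0025 0.0065
391 0.0042 0.0096
396 0.0061 0.0125
401 0.0022 0.0027
406 0.0046 0.0053
411 0.0072 0.0076
416 0.01 0.0097
421 0.003 0.0018
426 0.0061 0.0034
431 0.0093 0.0047
436 0.0127 0.0057
```

```bash
python3 -m inch '[[[1,-0.0031,0.0017,0,0,0,0],[1,-0.006,0.0036,0,0,0,0],[1,-0.0087,0.0058,0,0,0,0],[1,-0.0112,0.0082,0,0,0,0]]]'
```

```text
clock: 8.25
position: [511.0, -158.2, 103.6]
ee_rot: [0.498, 0.501, -0.501, 0.5]
ft_force: [-2.6, -5.8, -4.4]
opening: 16.3
```

```bash
python3 -m inch '[[[1,-0.0023,0.0026,0,0,0,0],[1,-0.0044,0.0054,0,0,0,0],[1,-0.0062,0.0084,0,0,0,0],[1,-0.0078,0.0115,0,0,0,0]]]'
```

```text
clock: 8.65
position: [520.7, -158.1, 110.7]
ee_rot: [0.497, 0.502, -0.501, 0.499]
ft_force: [-8.0, -7.8, -6.1]
opening: 16.3
```

```bash
python3 -m inch '[[[1,-0.0007,0.0016,0,0,0,0],[1,-0.0013,0.0032,0,0,0,0],[1,-0.0013,0.0032,0,0,0,0]]]'
```

```text
clock: 8.95
position: [522.6, -158.1, 111.6]
ee_rot: [0.497, 0.503, -0.502, 0.498]
ft_force: [-9.0, -8.5, -5.8]
opening: 16.0
```

```bash
python3 -m inch '[[[1,-0.0005,0.0015,0,0,0,0],[1,-0.001,0.003,0,0,0,0],[1,-0.001,0.003,0,0,0,0]]]'
```

```text
clock: 9.25
position: [524.5, -158.1, 112.3]
ee_rot: [0.496, 0.504, -0.502, 0.498]
ft_force: [-10.5, -9.2, -3.8]
opening: 15.9
```

```bash
python3 -m inch '[[[1,-0.0004,0.0017,0,0,0,0],[1,-0.0007,0.0034,0,0,0,0],[1,-0.0007,0.0034,0,0,0,0]]]'
```

```text
clock: 9.55
position: [526.8, -158.1, 113.0]
ee_rot: [0.496, 0.504, -0.503, 0.497]
ft_force: [-13.2, -9.3, -1.1]
opening: 16.3
```

```bash
python3 -m inch '[[[1,-0.0001,0.0017,0,0,0,0],[1,-0.0002,0.0034,0,0,0,0],[1,-0.0002,0.0034,0,0,0,0]]]'; python3 - <<'E'
from w import *
d=viewer.get_image('side');cv2.imwrite('pics/side1.png',d['img'])
a=cv2.resize(d['img'][100:300,190:400],(630,600),interpolation=cv2.INTER_CUBIC);cv2.imwrite('pics/side1c.png',a)
wrist('w2');s=monitor.observe();print(s['moment'],s['ft_force'])
E
```

```text
clock: 9.85
position: [529.2, -158.1, 113.4]
ee_rot: [0.495, 0.505, -0.503, 0.497]
ft_force: [-17.3, -8.8, 3.8]
opening: 16.1
w2 cam at [531. -75. 256.] [ 529.1 -158.1  113.4]
[-1.45913105  2.58844357  0.17588772] [-16.78968337  -9.20157039   3.09057535]
```

View pics/w2.png

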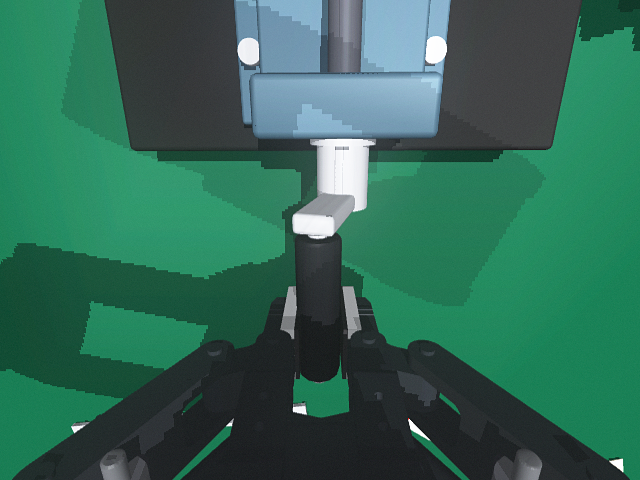

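The wrist picture shows the handle still gripped, columns 297–342, with its arm just left of the hub at (343,175). So the crank is about 15° short of the top. I'll check the jaw gap from the side.

View pics/side1c.png

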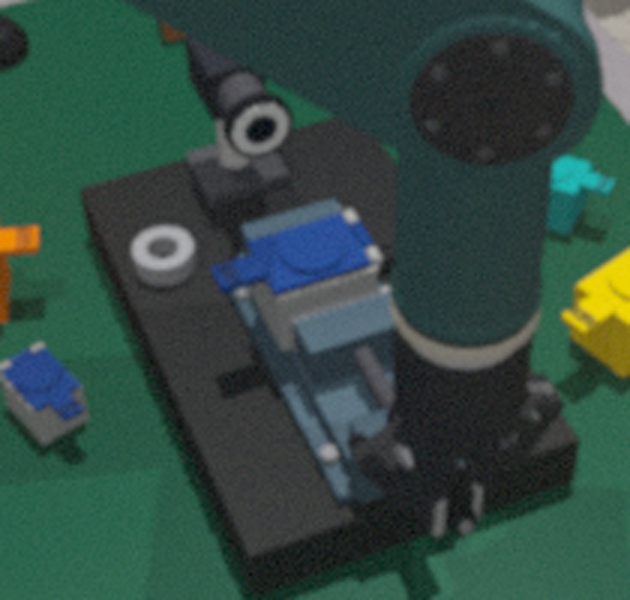

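The jaw now sits against the housing with no visible gap at side crop (300,320), and the cover is still shut. I'll push a little further to confirm it has reached the stop.

```bash
python3 -m inch '[[[1,0.001,0.0015,0,0,0,0],[1,0.002,0.003,0,0,0,0],[1,0.002,0.003,0,0,0,0],[1,0.002,0.003,0,0,0,0],[1,0.002,0.003,0,0,0,0]]]'
```

```text
clock: 10.45
position: [531.7, -158.2, 113.1]
ee_rot: [0.495, 0.505, -0.503, 0.497]
ft_force: [-22.2, -8.7, 19.0]
opening: 16.5
```

```bash
python3 - <<'E'
from w import *
wrist('w3')
for n in('w2','w3'):
    g=cv2.imread(f'pics/{n}.png').max(2).astype(int);r=g[262,280:360];d=np.where(r<90)[0]+280
    f,cx,cy,R,t=cam(n);o=-R.T@t
    def X(u,v,z):
        q=R.T@np.array([(u-cx)/f,(v-cy)/f,1]);return (o+q*(z-o[2])/q[2]).round(1)
    h=g[165,280:400];w=np.where(h>200)[0]+280
    print(n,d.min(),d.max(),'handle',X((d.min()+d.max())/2,262,133),'hub',w.min(),w.max(),X((w.min()+w.max())/2,165,100))
E
```

```text
w3 cam at [534. -75. 256.] [ 531.7 -158.2  113.1]
w2 280 341 handle [ 525.3 -128.3  133. ] hub 321 366 [538.9 -94.8 100. ]
w3 280 340 handle [ 527.7 -128.3  133. ] hub 315 361 [539.  -94.9 100. ]
```

Handle tangential force is about 18 N, within the 10–20 N asked for, and the handle creeps only about 2 mm per 3 mm commanded. That counts as firm. Relax the push, then release.

```bash
python3 -m inch '[[[1,-0.003,-0.003,0,0,0,0],[1,-0.005,-0.006,0,0,0,0],[0,-0.005,-0.006,0,0,0,0],[0,-0.005,-0.006,0,0,0,0],[0,-0.005,-0.006,0,0,0,0],[0,-0.005,-0.006,0,0,0,0],[0,-0.005,-0.006,0,0,0,0],[0,-0.005,-0.006,0,0,0,0]]]'; python3 -c "
from h import *
from workcell import monitor
print(monitor.observe()['ft_force'])
print(rel((520,-158,330),down(0)))"
```

```text
clock: 11.3
position: [534.8, -157.5, 118.5]
ee_rot: [0.5, 0.5, -0.5, 0.5]
ft_force: [0.2, 0.3, -0.2]
opening: 85.4
[ 0.20903518  0.34891594 -0.23860543]
(array([-211.5,  -14.7,    0.5]), array([ 0.1,  0. , -0. ]))
```

```bash
python3 -m inch '[[[0,-0.05,0,0,0,0,0],[0,-0.1,0,0,0,0,0],[0,-0.15,0,0,0,0,0],[0,-0.18,-0.055,-0.23,-60,0,0],[0,-0.18,-0.055,-0.23,-60,0,0],[0,-0.18,-0.055,-0.23,-60,0,0],[0,-0.18,-0.055,-0.23,-60,0,0],[0,-0.18,-0.055,-0.23,-60,0,0]]]'; python3 -c "
from h import *
print(rel((478,76,280),down(np.pi/2)))"
```

```text
clock: 12.1
position: [478.2, 74.8, 299.0]
ee_rot: [0.28, 0.649, -0.279, 0.65]
ft_force: [0.0, -0.8, -0.5]
opening: 85.6
(array([19. ,  0.6, -1. ]), array([-46.6,   0. ,  -0.1]))
```

```bash
python3 -m inch '[[[0,0.019,0,0,-46.6,0,0],[0,0.019,0,0,-46.6,0,0],[0,0.019,0,0,-46.6,0,0],[0,0.019,0,0,-46.6,0,0],[0,0.019,0,0,-46.6,0,0],[0,0.019,0,0,-46.6,0,0],[0,0.019,0,0,-46.6,0,0]]]'; python3 -c "
from w import *
wrist('w4',('lip','housing'))"
```

```text
clock: 12.8
position: [479.2, 72.5, 279.4]
ee_rot: [0.002, 0.707, -0.002, 0.707]
ft_force: [0.1, -0.1, -0.4]
opening: 85.2
w4 cam at [396.  73. 422.] [479.2  72.5 279.3]
lip [([395.0, 404.1, 48.8, 40.5], 0.9), ([528.1, 44.0, 76.7, 88.0], 0.86), ([365.6, 46.9, 80.5, 53.3], 0.79)]
housing [([369.2, 50.0, 85.1, 65.0], 0.96), ([285.1, 385.5, 65.0, 55.4], 0.76), ([395.4, 395.2, 56.9, 56.6], 0.75)]
```

View pics/w4.png

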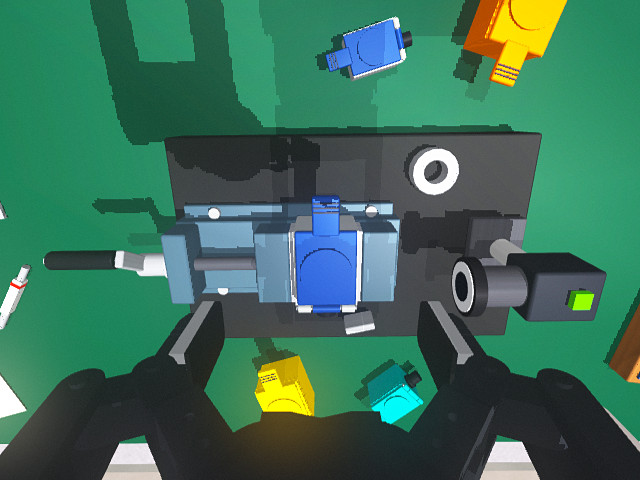

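The wrist picture shows both jaws tight on the housing (columns 295–362), with the lip at columns 312–340 and rows 197–233, tip at (326,197). The small look-alike is at (370,50).

```bash
python3 - <<'E'
from w import *
c=cam('w4');f,cx,cy,R,t=c;o=-R.T@t
def ray(px,z):
    d=R.T@np.array([(px[0]-cx)/f,(px[1]-cy)/f,1]);return (o+d*(z-o[2])/d[2]).round(1)
X=tri([('side',si(218,281)),(c,np.array([326,197]))]);print('tip',X,(proj(c,X)-[326,197]).round(1),(proj('side',X)-si(218,281)).round(1))
for z in(133.5,137.5):print(z,'tip',ray((326,197),z),'root',ray((326,233),z),'L',ray((312,212),z),'R',ray((340,212),z))
# lip blue mask extents
im=cv2.imread('pics/w4.png').astype(int);m=(im[...,0]>90)&(im[...,0]>im[...,2]+60)&(im[...,0]>im[...,1]+40)
for r in(197,200,204,210,216,222,228,234):
    q=np.where(m[r,290:380])[0]+290;print(r,q.min() if len(q) else 0,q.max() if len(q) else 0)
E
python3 -m inch '[[[0,0.03,0,0,0,0,0],[0,0.06,0,0,0,0,0],[0,0.06,0,0,0,0,0]]]'
python3 - <<'E'
from w import *
wrist('w5')
im=cv2.imread('pics/w5.png').astype(int);m=(im[...,0]>90)&(im[...,0]>im[...,2]+60)&(im[...,0]>im[...,1]+40)
for r in range(130,300,6):
    q=np.where(m[r,270:390])[0]+270
    if len(q):print(r,q.min(),q.max())
E
```

```text
tip [460.34225313  77.69186852 131.86261791] [-0.   0.2] [-0.5  0.2]
133.5 tip [459.8  77.7 133.5] root [492.5  77.7 133.5] L [473.1  65.4 133.5] R [473.2  89.9 133.5]
137.5 tip [458.9  77.6 137.5] root [491.2  77.6 137.5] L [472.   65.5 137.5] R [472.1  89.7 137.5]
197 312 338
200 312 339
204 312 339
210 312 339
216 312 339
222 312 339
228 312 339
234 295 356
clock: 13.25
position: [476.3, 72.3, 216.2]
ee_rot: [0.003, 0.71, -0.003, 0.705]
ft_force: [-1.4, 0.7, -0.2]
opening: 85.2
w5 cam at [395.  73. 359.] [477.7  72.3 218.1]
220 312 342
226 310 344
232 310 344
238 310 344
244 310 344
250 310 344
256 310 343
262 310 363
268 289 365
274 289 365
280 289 365
286 290 365
292 290 365
298 290 364
```

```bash
python3 - <<'E'
from w import *
a,b=cam('w4'),cam('w5')
im=[cv2.imread(f'pics/{n}.png').astype(int) for n in('w4','w5')]
M=[(i[...,0]>90)&(i[...,0]>i[...,2]+60)&(i[...,0]>i[...,1]+40) for i in im]
tp=[min(r for r in range(150,260) if m[r,318:334].sum()>8) for m in M]
print(tp)
for k,(u4,v4,u5,v5) in {'tip':(325.5,tp[0],327,tp[1]),'root':(325.5,232.5,327,264)}.items():
    print(k,tri([(a,np.array([u4,v4])),(b,np.array([u5,v5]))]).round(1))
    if k=='tip':print('with side',tri([(a,np.array([u4,v4])),(b,np.array([u5,v5])),('side',si(218,281))]).round(1))
print(rel((477,77.6,116),down(np.pi/2)))
E
```

```text
[196, 220]
tip [460.3  77.3 127. ]
with side [459.2  77.2 131.8]
root [494.4  77.3 126.2]
(array([102.1,   5.3,  -0.3]), array([-0.4, -0.3,  0. ]))
```

```bash
python3 -m inch '[[[0,0.03,0.005,-0.0045,0,0,0],[0,0.06,0.005,-0.0045,0,0,0],[0,0.08,0.005,-0.0045,0,0,0],[0,0.095,0.005,-0.0045,0,0,0],[0,0.104,0.005,-0.0045,0,0,0],[0,0.104,0.005,-0.0045,0,0,0],[0,0.104,0.005,-0.0045,0,0,0]]]'; python3 -c "
from h import *
from workcell import monitor
print(monitor.observe()['ft_force'])
print(rel((473,77.4,114),down(np.pi/2)))"
```

```text
clock: 14.0
position: [475.8, 77.4, 116.3]
ee_rot: [0.002, 0.707, -0.002, 0.708]
ft_force: [0.8, -1.2, -0.5]
opening: 85.3
[ 0.8461666  -1.22718512 -0.51581931]
(array([ 2.3, -0. , -2.9]), array([-0.4,  0.1,  0. ]))
```

Close on the lip.

```bash
python3 -m inch '[[[0,0.0025,0,-0.003,0,0,0],[0.4,0.0025,0,-0.003,0,0,0],[1,0.0025,0,-0.003,0,0,0],[1,0.0025,0,-0.003,0,0,0],[1,0.0025,0,-0.003,0,0,0],[1,0.0025,0,-0.003,0,0,0],[1,0.0025,0,-0.003,0,0,0],[1,0.0025,0,-0.003,0,0,0]]]'; python3 - <<'E'
from w import *
wrist('w6')
print(monitor.observe()['ft_force'])
# arc table: dz world up -> -tool x ; dx world -> +tool z
for a in range(5,66,5):
    p=np.radians(a);print(a,round(-.097*np.sin(p),4),round(.097*(1-np.cos(p)),4))
E
```

```text
clock: 14.8
position: [471.9, 76.9, 113.0]
ee_rot: [0.002, 0.707, -0.002, 0.707]
ft_force: [-1.3, -5.5, 4.1]
opening: 22.8
w6 cam at [389.  78. 256.] [471.9  76.9 112.9]
[-0.77701823 -5.46503267  3.43673332]
5 -0.0085 0.0004
10 -0.0168 0.0015
15 -0.0251 0.0033
20 -0.0332 0.0058
25 -0.041 0.0091
30 -0.0485 0.013
35 -0.0556 0.0175
40 -0.0624 0.0227
45 -0.0686 0.0284
50 -0.0743 0.0346
55 -0.0795 0.0414
60 -0.084 0.0485
65 -0.0879 0.056
```

View pics/w6.png

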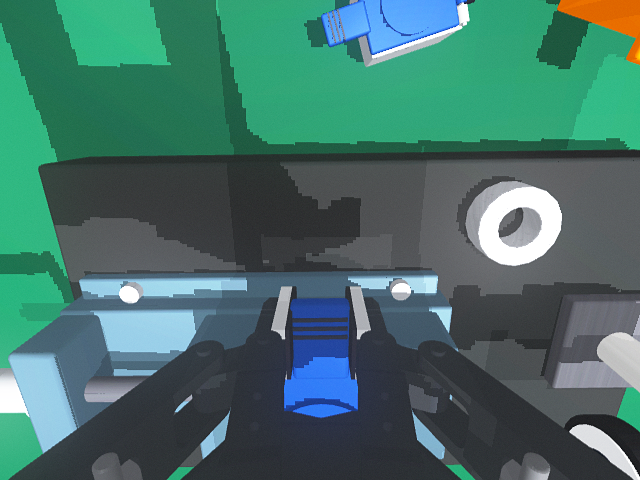

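The lip is held between the pads at (320,330), opening 22.8 mm. Raise along the arc, in stages.

```bash
python3 -m inch '[[[1,-0.0043,0.0001,0,0,0,0],[1,-0.0085,0,0.0004,0,0,0],[1,-0.0127,0,0.0009,0,0,0],[1,-0.0168,0,0.0015,0,0,0],[1,-0.0251,0,0.0033,0,0,0],[1,-0.0332,0,0.0058,0,0,0],[1,-0.0332,0,0.0058,0,0,0]]]'
```

```text
clock: 15.55
position: [477.0, 77.0, 145.6]
ee_rot: [0.002, 0.708, -0.003, 0.707]
ft_force: [1.3, -5.5, -7.1]
opening: 22.7
```

```bash
python3 -m inch '[[[1,-0.0078,0,0.0033,0,0,0],[1,-0.0153,0,0.0072,0,0,0],[1,-0.0224,0,0.0117,0,0,0],[1,-0.0292,0,0.0169,0,0,0],[1,-0.0292,0,0.0169,0,0,0]]]'
```

```text
clock: 16.05
position: [493.7, 77.1, 175.3]
ee_rot: [0.002, 0.708, -0.002, 0.706]
ft_force: [-3.0, -5.2, -7.0]
opening: 22.9
```

```bash
python3 -m inch '[[[1,-0.0062,0,0.0057,0,0,0],[1,-0.0119,0,0.0119,0,0,0],[1,-0.0171,0,0.0187,0,0,0],[1,-0.0216,0,0.0258,0,0,0],[1,-0.0216,0,0.0258,0,0,0],[1,-0.0216,0,0.0258,0,0,0]]]'; python3 - <<'E'
from w import *
for c in('scene','side'):
    d=viewer.get_image(c);cv2.imwrite(f'pics/{c}2.png',d['img'])
s=monitor.observe();print(s['position'],s['ft_force'],s['opening'])
a=cv2.resize(cv2.imread('pics/scene2.png')[170:310,330:470],(560,560),interpolation=cv2.INTER_CUBIC);cv2.imwrite('pics/scene2c.png',a)
E
```

```text
clock: 16.65
position: [514.4, 77.2, 196.0]
ee_rot: [0.002, 0.711, -0.002, 0.703]
ft_force: [-13.6, -4.6, 4.0]
opening: 22.7
[514.45790252  77.23015548 195.98583249] [-13.68995183  -3.47335305   3.14293434] 22.899683964439284
```

View pics/scene2c.png

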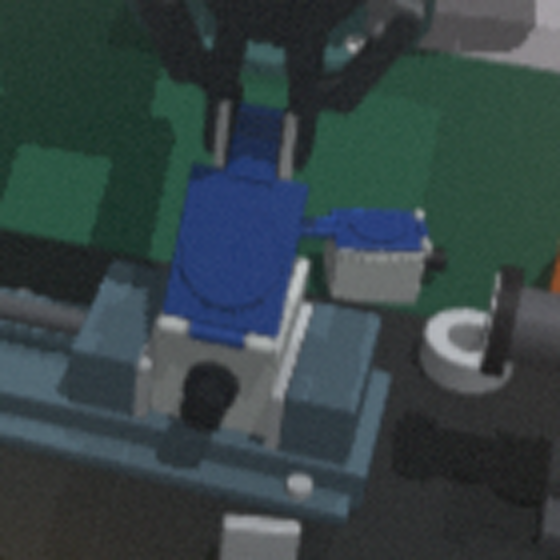

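The scene picture shows the cover raised and held by the lip at crop (260,140), with the housing seated between the jaws. The side camera is more sensitive to the angle, so I'll measure there.

```bash
python3 - <<'E'
from h import *
im=cv2.imread('pics/side2.png')[120:240,230:350];cv2.imwrite('pics/side2c.png',cv2.resize(im,(600,600),interpolation=cv2.INTER_CUBIC))
hx,hy,hz=569.7,77.4,133.5
def P(r,n,dy,th):
    t=np.radians(th);X=(hx-r*np.cos(t)+n*np.sin(t),hy+dy,hz+r*np.sin(t)+n*np.cos(t))
    q=proj('side',X);return ((q-[230,120])*5).round()
for th in(0,52,56,60,64): print(th,'tip top L/R',P(109.5,4,-12,th),P(109.5,4,12,th),'hinge',P(0,0,-30,th),P(0,0,30,th),'plate end',P(77,4,-30,th),P(77,4,30,th))
E
```

```text
0 tip top L/R [169. 379.] [150. 342.] hinge [431. 340.] [377. 251.] plate end [258. 385.] [209. 293.]
52 tip top L/R [260. 194.] [238. 157.] hinge [431. 340.] [377. 251.] plate end [327. 257.] [273. 166.]
56 tip top L/R [274. 181.] [253. 145.] hinge [431. 340.] [377. 251.] plate end [337. 249.] [283. 158.]
60 tip top L/R [290. 169.] [268. 133.] hinge [431. 340.] [377. 251.] plate end [348. 241.] [293. 150.]
64 tip top L/R [306. 158.] [284. 122.] hinge [431. 340.] [377. 251.] plate end [359. 233.] [304. 142.]
```

View pics/side2c.png

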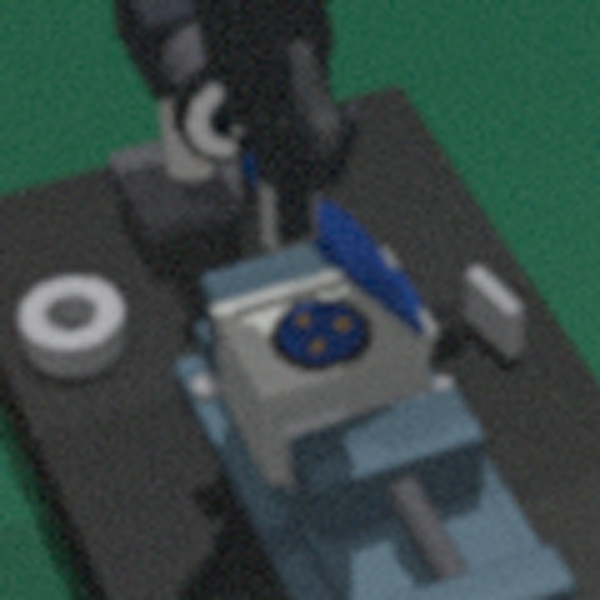

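```bash
python3 - <<'E'
from h import *
im=cv2.imread('pics/side2.png').astype(int)[120:240,230:350]
m=((im[...,0]>im[...,2]+35)&(im[...,0]>im[...,1]+30)).astype(np.uint8)
n,l,st,c=cv2.connectedComponentsWithStats(m)
for i in range(1,n):
    if st[i,4]>10: print(i,st[i],c[i].round(1))
i=max(range(1,n),key=lambda i:(st[i,4] if c[i][1]<58 and c[i][0]>62 else 0))
P=[(x,np.where(l[:,x]==i)[0].min(),np.where(l[:,x]==i)[0].max()) for x in range(st[i,0],st[i,0]+st[i,2])]
print(P)
P=np.array(P)[3:-3]
print('lower slope deg',np.degrees(np.arctan(np.polyfit(P[:,0],P[:,2],1)[0])),'upper',np.degrees(np.arctan(np.polyfit(P[:,0],P[:,1],1)[0])))
hx,hy,hz=569.7,77.4,133.5
for th in range(48,68,2):
    t=np.radians(th);pt=lambda r,n:proj('side',(hx-r*np.cos(t)+n*np.sin(t),hy-30,hz+r*np.sin(t)+n*np.cos(t)))
    a,b=pt(5,0),pt(76,0);d=a-b;print(th,np.degrees(np.arctan2(d[1],d[0])).round(1),'end',(b-[230,120]).round(1),'start',(a-[230,120]).round(1))
E
```

```text
2 [ 63  40  21  26 200] [72.6 51.9]
3 [56 61 16 11 83] [63.  66.1]
[(63, np.int64(42), np.int64(48)), (64, np.int64(40), np.int64(50)), (65, np.int64(40), np.int64(51)), (66, np.int64(41), np.int64(51)), (67, np.int64(41), np.int64(52)), (68, np.int64(42), np.int64(52)), (69, np.int64(43), np.int64(53)), (70, np.int64(44), np.int64(54)), (71, np.int64(45), np.int64(55)), (72, np.int64(46), np.int64(56)), (73, np.int64(47), np.int64(57)), (74, np.int64(48), np.int64(58)), (75, np.int64(50), np.int64(58)), (76, np.int64(51), np.int64(59)), (77, np.int64(53), np.int64(60)), (78, np.int64(54), np.int64(61)), (79, np.int64(54), np.int64(62)), (80, np.int64(54), np.int64(62)), (81, np.int64(56), np.int64(63)), (82, np.int64(57), np.int64(64)), (83, np.int64(59), np.int64(65))]
lower slope deg 39.7652928707715 upper 47.16478915345343
48 29.0 end [62.4 54.8] start [84.7 67.2]
50 31.7 end [63.3 53.9] start [84.7 67.1]
52 34.4 end [64.2 53. ] start [84.8 67.1]
54 37.1 end [65.2 52.1] start [84.8 67. ]
56 40.0 end [66.2 51.3] start [84.9 67. ]
58 42.8 end [67.2 50.4] start [85.  66.9]
60 45.8 end [68.2 49.6] start [85.  66.9]
62 48.7 end [69.3 48.8] start [85.1 66.8]
64 51.7 end [70.4 48. ] start [85.2 66.8]
66 54.7 end [71.5 47.3] start [85.2 66.7]
```

Edge slope in the side picture gives about 56°, and the tool displacement gives 54–59°. I'll raise it about 3.5° more, roughly +5.5 mm in x and +3 mm in z.

```bash
python3 -m inch '[[[1,-0.001,0,0.002,0,0,0],[1,-0.002,0,0.004,0,0,0],[1,-0.003,0,0.006,0,0,0],[1,-0.003,0,0.006,0,0,0],[1,-0.003,0,0.006,0,0,0],[1,-0.003,0,0.006,0,0,0]]]'
```

```text
clock: 17.35
position: [518.7, 77.3, 198.8]
ee_rot: [0.002, 0.712, -0.002, 0.702]
ft_force: [-16.6, -4.4, 6.3]
opening: 22.6
```

```bash
cat > ang.py <<'E'
from w import *
def mask(im):
    im=im.astype(int)[120:240,230:350];m=((im[...,0]>im[...,2]+35)&(im[...,0]>im[...,1]+30)).astype(np.uint8)
    n,l,st,c=cv2.connectedComponentsWithStats(m);i=max(range(1,n),key=lambda i:(st[i,4] if c[i][1]<58 and c[i][0]>62 else 0));return l==i
def slopes(im):
    m=mask(im);xs=np.where(m.any(0))[0][3:-3];lo=[np.where(m[:,x])[0].max() for x in xs];up=[np.where(m[:,x])[0].min() for x in xs]
    return [round(float(np.degrees(np.arctan(np.polyfit(xs,v,1)[0]))),1) for v in(lo,up)]+[int(xs[0])-3,int(np.where(m)[0].min())]
print('old',slopes(cv2.imread('pics/side2.png')))
for k in range(3):
    d=viewer.get_image('side');cv2.imwrite('pics/side3.png',d['img']);print(slopes(d['img']))
s=monitor.observe();print(s['clock'],s['position'],s['ft_force'],np.abs(s['qvel']).max())
E
python3 ang.py
```

```text
old [39.8, 47.2, 63, 40]
[43.2, 51.5, 65, 40]
[44.0, 50.8, 65, 40]
[42.8, 50.3, 65, 40]
17.5 [518.68076172  77.24847019 198.81752906] [-17.23906419  -4.06750159   6.73624767] 0.0014754814149843369
```

```bash
python3 -c "
import cv2
cv2.imwrite('pics/side3c.png',cv2.resize(cv2.imread('pics/side3.png')[110:290,195:395],(666,600),interpolation=cv2.INTER_CUBIC))"
```

```text
(no output)
```

View pics/side3c.png

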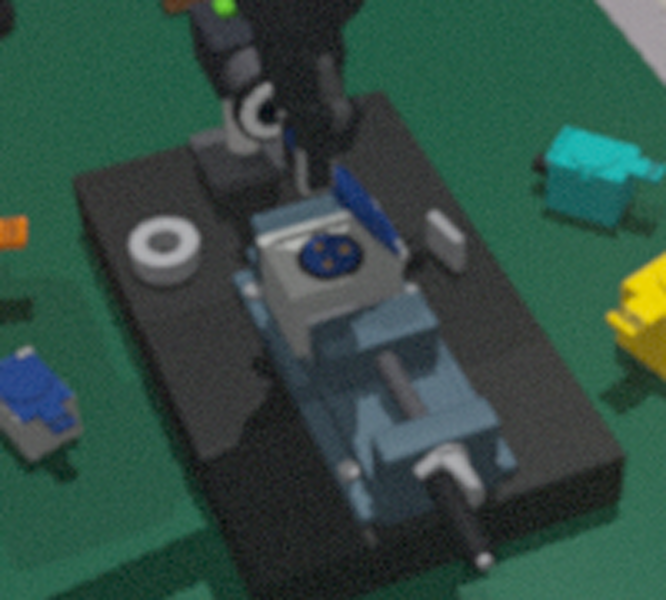

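The side picture shows the housing level and seated between the jaws, with its socket at crop (330,255). The cover is raised at crop (370,210), the ring gauge and gauge block are undisturbed, and the crank stays near the top. Handing in.

```bash
python3 -c "
from workcell import workorder,monitor
print(workorder.close_job());s=monitor.observe();print(s['clock'],s['position'],s['ft_force'],s['opening'])"
```

```text
the job is handed in; nothing more can be done
None
the job is handed in; nothing more can be done
```

I wound the crank clockwise about 250° until the jaw gripped the housing. I then pinched the cover's lip, raised it along its arc to about 60° and handed the job in at about 17.5 s, still holding it. No verdict was reported.

- **Clamping:** the push at the handle reached about 18 N. The stop was a little springy: the handle crept about 2 mm per 3 mm commanded. I could not read the jaw force itself. The pictures show no gap at either jaw, and the housing is level and seated.
- **Cover angle:** my measurements disagree slightly. The near edge in the side picture gives about 58°, the tool's displacement 57–62°, and the upper edge about 63°. All of these are inside the 55–65° band.
- **Holding:** the arm was still, the opening was 22.6 mm on the 24 mm lip, and about 18 N sat on the tool.
- **Heights:** the wrist views alone put the lip tip about 6 mm lower than the text does (127 against 133.5 mm). Adding the side view gave 132 mm, and the grasp was sound.
- **Bystanders:** the ring gauge and gauge block look undisturbed in the last picture. The caliper and plug gauge were out of that view, and the arm never went near them.

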